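Find the heavy side of a handwheel and hold it down

TASK

The handwheel on the balancing stand has a lump cast off-centre somewhere inside, and its bearing is too stiff for it to swing round by itself. Take it by its crank handle, turn it about half a turn or more while you feel where it pulls down and where it has to be lifted, and finish holding the handle, wheel still, with the heavy side at the bottom (to within about 20 degrees) so that it can be marked. Do not let go at the end, and leave the try square, the wood block and the small cardboard box where they are.

Things in the scene. Friction and masses are not known exactly. Their poses are not given: they have to be found in the camera images.
- axle (a point): Centre of the handwheel's front face, on its level axis, 150 mm above the bench. This frame stays with the stand and does not turn with the wheel: x along the axis, away from the robot into the wheel; y to the left as seen from the robot; z up. A nut stands 6 mm out of the face here.
- stand: Grey pedestal stand fixed to the bench, carrying the wheel's axle; origin at bench level, 50 mm behind the wheel's front face, axes as axle. Base plate 150 x 170 x 14 mm, from 15 mm in front of that face to 135 mm behind it; nothing else of the stand reaches in front of the wheel.
- grip (a point): Middle of the crank handle: a black round sleeve, 23 mm in diameter, 76 mm long, level, parallel to the axis and 55 mm from it, covering 14 to 90 mm in front of the wheel's face (this point: 58 mm in front). The frame turns with the wheel: x along the axis, away from the robot; z from the axis outward to the handle.
- handle: The sleeve of the crank handle; origin on the handle's axis, 50 mm behind the wheel's front face. It spins freely on its pin, so a hand can keep its own attitude while it carries the handle round. Handle and pin weigh next to nothing. The wheel turns without end either way and, let go, stays where it is.
- wheel: Closed aluminium drum, 160 mm in diameter, 36 mm thick, upright; turns about x; origin on the axis 50 mm behind its front face, z towards the handle. The lump inside cannot be seen; its angle from the handle differs every time but is fixed during the job. The heavy side starts over 40 degrees away from the bottom.
- rim (a point): Rim point beside the handle, 80 mm from the axis. Feel: bearing friction 0.52 N m either way, the same all round; the lump adds or takes off up to 0.34 to 0.48 N m. Slow push along the handle's circle: 9.5 N on average, least (1 to 3 N) as the heavy side goes down past axle height, most (16 to 18 N) as it comes up past it; after a stop, some 4 N less all round.
- lump (a joint): Play of the lump in its pocket inside the wheel, by its own weight: 0.002 mm times the cosine of the angle between the heavy side and straight down (+0.002 mm heavy side down, 0 level, -0.002 mm up). Far too little to see or to read through the noise; it only defines for the judge what heavy side down means. Feel for it at the handle instead.
- try_square: Bystander: try square of wood and steel, 176 x 125 x 18 mm, lying flat to the left; origin at the centre of its underside. Leave it (it may not move 30 mm).
- wood_block: Bystander: block of wood, 62 x 105 x 30 mm, lying flat on the bench to the right of the stand; origin at the centre of its underside. Leave it (it may not move 30 mm).
- small_box: Bystander: small white cardboard box, 45 x 70 x 26 mm, lying on the bench at the right; origin at the centre of its underside. Leave it (it may not move 30 mm).

How it is judged:
By the outcome, as a careful person would: the job done as asked, in the order asked, and still so for the second after the job is handed in, while the arm keeps its last pose, push and grip.
It also fails if it takes over 72 s, if anything falls off the work surface, if the arm or the gripper's body presses on something with over 40 N, if the wrist force passes 120 N, or if a joint passes its speed limit or range.

ROBOT

A 7-joint arm with a two-finger parallel gripper is mounted at the origin on a cart in front of the work surface, level with it; the furniture and walls round the work are solid. World frame = base frame: x ahead of the robot, y to its left, z up, the work surface at z = 0. Lengths are in m, angles in rad, forces in N, time in s.
With the tool pointing down it reaches from about 0.4 to 0.85 m from the base axis. Payload 10.4 kg.
Tool frame: the origin (TCP) lies midway between the tips of the shut fingers; the grasp point (between the pads) lies 19 mm behind it; z points along the fingers, y is the line along which they close (so a half turn about z gives the same grasp; the last joint's range is limited). The gripper opens to 87 mm and grips with 3 to 60 N. Pads are 19 mm wide; open, the fingers measure 117 mm over their backs; the gripper's body (75 mm by 190 mm) begins 51 mm behind the grasp point.
Start: joints at [-0.023, 0.332, -0.065, 1.46, 0.022, 1.35, -0.088], TCP at [0.625, 0, 0.223] pointing down, gripper open.
Joint ranges: [-2.6, 2.6], [-0.5, 2.12], [-1.47, 1.34], [0.16, 2.42], [-1.27, 4.41], [0.06, 2.06], [-2.6, 2.6]. Speed limits (rad/s): [2.22, 2.22, 2.79, 2.79, 3.14, 3.14, 3.14].

INTERFACE

Orientations are given as a unit quaternion [x, y, z, w].
In Python, from bench import r gives the robot as it stands.
- The arm moves only by the tool apply_moves, never from a script. Its argument "steps" is a list of rows, each a list of 7 numbers: the turn, a rotation vector about the tool's x, y, z in rad, then the shift along the tool's x, y, z in mm, then the opening, from -1 (shut) to 1 (fully open). In form: [[ax, ay, az, x, y, z, claw], ...]. A call has 1 to 20 rows; each row is the pose to reach, as a shift and turn from the pose commanded when the call began, along the tool's axes at that moment; what a row does not reach only later rows make up. A row lasts 1/12 s, in which the tool goes at most 41.7 mm and 7.16 degrees, less where a joint would pass 70% of its speed; a pose out of reach is approached as far as the arm can. A call with a gripper value outside its range is refused whole. The fingers move at their own pace and stop on an object; "force" is the grip in N (left out, the last holds). Time passes only in rows, so rows that repeat a pose let the fingers close. It gives the time, the measured TCP pose, the force, the opening and the grip force at its end, in the units of the state.
- r.read_state(): the state, without advancing time (a new reading comes with each control period).
- r.camera(name): name is "scene" or "side" or "wrist"; returns a dict with "pixels" (400x640x3 uint8, red, green, blue), "z_map" (400x640 float32, m along the optical axis (not along the pixel's ray), 0 where there is no reading), "fovy" (degrees; the focal length in pixels is half the picture's height over the tangent of half this angle, whatever the lens; pixels are square), "cx", "cy" (the principal point, pixels), "k1" (the pictures are not rectified: a ray, as slopes to the right and down, at radius r is drawn at 1 + k1 r^2 times it, then the intrinsics apply), "position" and "orientation" of the camera in the world. Camera axes: x right, y down, z forward; pixel columns grow to the right and rows downward; lengths in m; the calibration is good to about 2 mm. A picture is of the moment at which its call begins.
- r.close_job(): hands the job in; it is judged then, once.
The state is a dict: "time": time; "joint_positions": joint angles; "joint_vel": joint speeds; "joint_torque": joint torques, N m; "ee_pos": TCP position; "eef_rot": TCP orientation; "ft_force": force on the tool from outside, world axes, zero at the start; "torque": the same for the moment, N m; "width": finger opening in m; "grip_force": force on a finger pad.
Only numpy, scipy, OpenCV 4.12 (cv2) and the standard library are available. Lean on these libraries where they do the work, as an engineer would, in place of code of your own. Each camera call takes 0.05 s, during which the arm holds its last target. There are 200 camera calls.

## Working session

There is one attempt and no reset: what is moved stays moved. The work goes in short steps, Python scripts to look and compute and a tool call to move; the robot and the scene stay as the last step left them, time stands still between calls to the robot, and variables do not carry over. Pictures are saved under pics/ and viewed, at most 10 in all, crops included, and the job is handed in when it is done.

Besides the shell and the picture viewer there is one more tool, called after ">>>" in YAML: its name, and indented under it one key for each argument. apply_moves: Moves the arm, as the interface text tells. Its arguments: {"type":"object","properties":{"steps":{"type":"array","items":{"type":"array","items":{"type":"number"}}},"force":{"type":"number"}},"required":["steps"]}

```bash
ls; mkdir -p pics
cat > h.py <<'E'
import numpy as np, cv2
from bench import r
from scipy.spatial.transform import Rotation as R
def pts(c):
    f=200/np.tan(np.radians(c['fovy'])/2); v,u=np.mgrid[0:400,0:640]
    K=np.array([[f,0,c['cx']],[0,f,c['cy']],[0,0,1]])
    uv=np.stack([u.ravel(),v.ravel()],1).astype(float)
    n=cv2.undistortPoints(uv[:,None],K,np.array([c['k1'],0,0,0,0.]))[:,0]
    z=c['z_map'].ravel()
    p=np.c_[n*z[:,None],z]
    q=np.array(c['orientation']); 
    M=R.from_quat(q) if q.size==4 else R.from_matrix(q)
    return (M.apply(p)+np.array(c['position'])).reshape(400,640,3)
def save(c,n): cv2.imwrite('pics/'+n,cv2.cvtColor(c['pixels'],cv2.COLOR_RGB2BGR))
E
python3 - <<'E'
from h import *
a=r.camera('scene');b=r.camera('side')
np.savez('s.npz',p=pts(a),c=a['pixels']);np.savez('d.npz',p=pts(b),c=b['pixels'])
cv2.imwrite('pics/a.png',cv2.resize(cv2.cvtColor(np.vstack([a['pixels'],b['pixels']]),cv2.COLOR_RGB2BGR),(480,600)))
save(a,'scene.png');save(b,'side.png')
print(a['position'],a['orientation'],b['position'],r.read_state())
E
```

```text
pics
[-0.00334082 -0.76270809  0.8105779 ] [ 0.83890421 -0.26327392  0.13252521 -0.45756271] [0.28743499 1.254714   0.89595903] {'time': 0.1, 'joint_positions': array([-0.02257795,  0.33266675, -0.06469381,  1.46122334,  0.02157171,
        1.35073982, -0.08847511]), 'joint_vel': array([ 0.00104201, -0.00128316,  0.00125753, -0.00063967, -0.0007607 ,
       -0.00025275,  0.00057836]), 'joint_torque': array([-7.84057751e-02, -6.21453810e+01,  1.41642045e-02, -4.01787043e+01,
       -3.05884006e-02, -1.04048274e+00, -2.89824523e-02]), 'ee_pos': array([ 6.24194473e-01, -4.78575709e-05,  2.21747942e-01]), 'eef_rot': array([ 0.70710003,  0.70711257, -0.00087408, -0.00077936]), 'ft_force': array([-0.10644576,  0.98268138, -1.41359213]), 'torque': array([-0.03560193,  0.09588078, -0.00529317]), 'grip_force': 1.54495507478714, 'width': 0.08710413574838054}
```

View pics/scene.png

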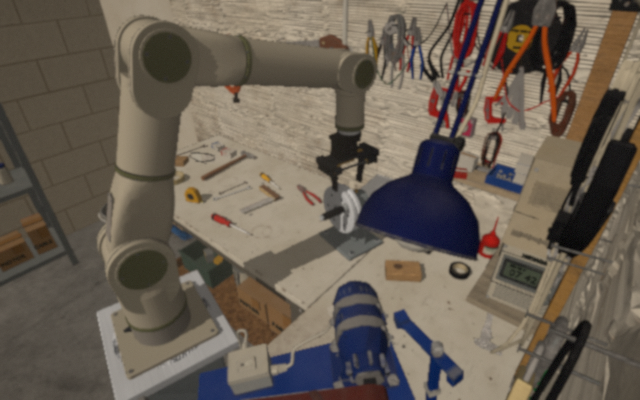

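View pics/side.png

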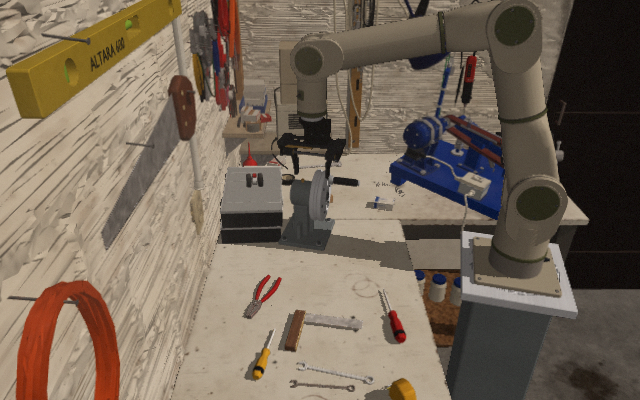

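The scene view shows the wheel at about (345,208) with the black handle near (332,212). The side view shows the wheel at about (318,195) and the handle at about (345,182). Next I measure both from depth.

Run:
```python
from h import *
for n,(u0,u1,v0,v1) in (('s',(315,365,180,240)),('d',(285,365,160,250))):
    D=np.load(n+'.npz');p=D['p'];c=D['c'].astype(int)
    m=np.zeros((400,640),bool);m[v0:v1,u0:u1]=1
    dark=m&(c.max(2)<45)&(p[...,2]>0.02)&(p[...,2]<.3)&(p[...,0]>.3)
    q=p[dark];print(n,'dark',len(q),np.percentile(q,[5,50,95],axis=0).round(3).tolist())
    vs,us=np.where(dark)
    for i in range(0,len(q),max(1,len(q)//25)):print(us[i],vs[i],q[i].round(3))
    g=m&~dark&(p[...,2]>.06)&(p[...,2]<.235);q=p[g];print('grey',len(q),np.percentile(q,[2,10,50,90,98],axis=0).round(3).tolist())
D=np.load('d.npz')['c'][150:260,270:380];E=np.load('s.npz')['c'][165:275,290:400]
cv2.imwrite('pics/crop.png',cv2.cvtColor(cv2.resize(np.hstack([E,D]),None,fx=3.6,fy=3.6),cv2.COLOR_RGB2BGR))
```

```text
s dark 122 [[0.503, -0.066, 0.186], [0.542, -0.061, 0.193], [0.574, -0.0, 0.254]]
333 180 [ 0.57  -0.004  0.26 ]
333 181 [ 0.572 -0.001  0.254]
334 182 [ 0.571 -0.008  0.254]
335 183 [ 0.571 -0.012  0.253]
335 184 [ 0.572 -0.011  0.249]
335 185 [ 0.574 -0.009  0.243]
335 186 [ 0.575 -0.008  0.239]
335 187 [ 0.573 -0.01   0.237]
335 188 [ 0.573 -0.01   0.233]
336 208 [ 0.546 -0.051  0.193]
340 208 [ 0.556 -0.058  0.193]
336 209 [ 0.542 -0.057  0.194]
340 209 [ 0.554 -0.061  0.192]
334 210 [ 0.533 -0.06   0.196]
338 210 [ 0.546 -0.062  0.192]
342 210 [ 0.558 -0.065  0.189]
334 211 [ 0.531 -0.061  0.194]
338 211 [ 0.544 -0.065  0.191]
330 212 [ 0.519 -0.059  0.194]
334 212 [ 0.53  -0.063  0.192]
338 212 [ 0.545 -0.064  0.186]
329 213 [ 0.512 -0.063  0.195]
333 213 [ 0.527 -0.063  0.189]
337 213 [ 0.54  -0.065  0.186]
327 214 [ 0.505 -0.062  0.194]
332 214 [ 0.522 -0.065  0.189]
325 215 [ 0.501 -0.059  0.191]
329 215 [ 0.511 -0.064  0.19 ]
333 215 [ 0.524 -0.067  0.186]
328 216 [ 0.505 -0.067  0.19 ]
326 217 [ 0.499 -0.067  0.189]
grey 1489 [[0.496, -0.088, 0.072], [0.578, -0.078, 0.102]
[... 344 characters left out ...]
4]
297 168 [0.667 0.009 0.241]
328 169 [0.571 0.009 0.251]
298 171 [ 0.668 -0.005  0.225]
297 173 [0.668 0.006 0.223]
326 176 [0.577 0.011 0.228]
337 178 [ 0.554 -0.043  0.197]
338 179 [ 0.552 -0.05   0.19 ]
351 179 [ 0.511 -0.05   0.195]
342 180 [ 0.538 -0.042  0.192]
354 180 [ 0.501 -0.047  0.195]
341 181 [ 0.54  -0.038  0.191]
353 181 [ 0.504 -0.045  0.192]
341 182 [ 0.542 -0.047  0.182]
353 182 [ 0.503 -0.041  0.191]
343 183 [ 0.534 -0.04   0.183]
355 183 [ 0.497 -0.045  0.186]
355 184 [ 0.497 -0.043  0.184]
327 196 [0.575 0.002 0.154]
320 242 [0.58  0.063 0.022]
grey 1740 [[0.551, -0.057, 0.065], [0.581, -0.026, 0.09], [0.609, 0.025, 0.164], [0.669, 0.065, 0.213], [0.682, 0.071, 0.228]]
```

View pics/crop.png

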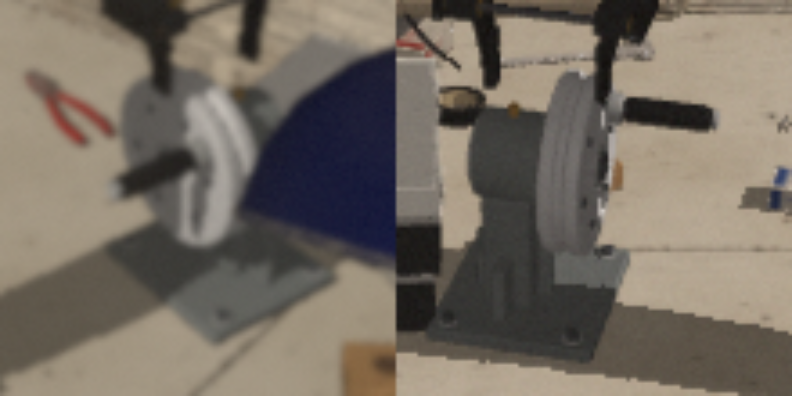

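Run:
```python
from h import *
D=np.load('s.npz');p=D['p'];c=D['c'].astype(int)
m=np.zeros((400,640),bool);m[180:250,318:365]=1
g=m&(np.abs(p[...,0]-.584)<.012)&(p[...,2]>.05)&(p[...,2]<.235)&(c.max(2)<140)
q=p[g];o=q
for _ in range(4):
    ce=o.mean(0);n=np.linalg.svd(o-ce)[2][2];d=(q-ce)@n;o=q[np.abs(d)<.003]
n*=np.sign(n[0]);print('face',len(o),ce,n,'yaw',np.degrees(np.arctan2(n[1],n[0])),np.percentile(o,[1,99],axis=0))
# wheel rim silhouette, both views: y,z extents of points in x 0.585..0.62
for k in 'sd':
    E=np.load(k+'.npz');P=E['p'];C=E['c'].astype(int)
    w=(P[...,0]>.572)&(P[...,0]<.625)&(P[...,2]>.06)&(P[...,2]<.24)&(np.abs(P[...,1])<.12)&(C.max(2)>60)
    Q=P[w];print(k,len(Q),np.percentile(Q,[1,99],axis=0).round(3).tolist())
    dk=(C.max(2)<50)&(P[...,0]>.49)&(P[...,0]<.572)&(P[...,2]>.17)&(P[...,2]<.205)&(P[...,1]<-.03)&(P[...,1]>-.08)
    Q=P[dk];print(np.polyfit(Q[:,0],Q[:,1],1),Q.mean(0),len(Q))
b=(c[...,2]>c[...,0]*1.8)&(c[...,2]>50);b[:,:355]=0;b[270:]=0
Q=p[b];print('lamp',np.percentile(Q,[1,50,99],axis=0).round(3).tolist(), Q[np.argmin(np.linalg.norm(Q[:,:2]-[.53,0],axis=1)+(Q[:,2]<=0)*9)])
```

```text
face 563 [ 0.58409382 -0.00112913  0.14977871] [0.99981131 0.0193713  0.00145016] yaw 1.1099641453428302 [[ 0.58091875 -0.08930614  0.07421917]
 [ 0.58729151  0.06046241  0.22652854]]
s 1183 [[0.574, -0.089, 0.076], [0.617, 0.059, 0.228]]
[ 0.04675925 -0.08646634] [ 0.53021018 -0.06167411  0.19078954] 105
d 888 [[0.575, -0.072, 0.082], [0.616, 0.074, 0.23]]
[ 0.02501906 -0.05767295] [ 0.52805818 -0.04446144  0.18816729] 150
lamp [[0.259, -0.576, 0.29], [0.3, -0.508, 0.556], [0.97, -0.282, 0.762]] [0.88336257 0.02012529 0.58481989]
```

>>> apply_moves:
  steps:
    - [0,0,0,0,0,-40,1]
    - [0,0,0,0,0,-75,1]
    - [0,0,0.12,0,-35,-75,1]
    - [0,0,0.24,-20,-70,-75,1]
    - [0,0,0.36,-52,-103,-75,1]
    - [0,0,0.48,-52,-103,-75,1]
    - [0,0,0.6,-52,-103,-75,1]
    - [0,0,0.72,-52,-103,-75,1]
    - [0,0,0.84,-52,-103,-75,1]
    - [0,0,0.96,-52,-103,-75,1]
    - [0,0,1.08,-52,-103,-75,1]
    - [0,0,1.2,-52,-103,-75,1]
    - [0,0,1.32,-52,-103,-75,1]
    - [0,0,1.44,-52,-103,-75,1]
    - [0,0,1.56,-52,-103,-75,1]
    - [0,0,1.57,-52,-103,-75,1]
    - [0,0,1.57,-52,-103,-75,1]

```text
time: 1.52
ee_pos: [0.522, -0.0519, 0.2973]
eef_rot: [1.0, 0.002, -0.0, -0.0]
ft_force: [2.2, 0.8, 0.0]
width: 0.0873
grip_force: 0.0
```

Run:
```python
from h import *
c=r.camera('wrist');save(c,'w.png');np.savez('w.npz',p=pts(c),c=c['pixels'])
s=r.read_state();print({k:np.round(s[k],3) for k in ('time','joint_positions','ee_pos','eef_rot','ft_force')})
p=pts(c);C=c['pixels'].astype(int)
dk=(C.max(2)<50)&(p[...,0]>.48)&(p[...,0]<.572)&(p[...,2]>.17)&(p[...,2]<.21)&(p[...,1]<-.03)&(p[...,1]>-.09)
Q=p[dk];print(len(Q));print(np.percentile(Q,[2,50,98],axis=0).round(4),np.polyfit(Q[:,0],Q[:,1],1))
```

```text
{'time': np.float64(1.567), 'joint_positions': array([-0.026,  0.078,  0.04 ,  1.607, -0.003,  1.456, -1.551]), 'ee_pos': array([ 0.522, -0.052,  0.297]), 'eef_rot': array([ 1.   ,  0.002, -0.   , -0.   ]), 'ft_force': array([ 1.791, -0.357, -1.321])}
1715
[[ 0.4954 -0.063   0.1878]
 [ 0.5326 -0.0526  0.194 ]
 [ 0.5648 -0.0422  0.1965]] [ 0.02082153 -0.06348497]
```

View pics/w.png

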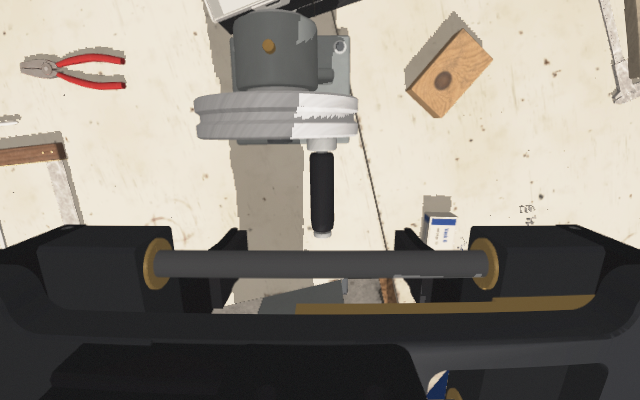

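The wrist view shows the handle running straight below the gripper, around (321,195). Its axis is at y≈-0.0525, z≈0.185, which agrees with r = 55 mm about an axle at (y -0.010, z 0.150). I'll descend and grip.

>>> apply_moves:
  steps:
    - [0,0,-0.02,0,0,30,1]
    - [0,0,-0.02,0,0,60,1]
    - [0,0,-0.02,0,0,90,1]
    - [0,0,-0.02,0,0,115,1]
    - [0,0,-0.02,0,0,131,1]
    - [0,0,-0.02,0,0,131,1]
    - [0,0,-0.02,0,0,131,-1]
    - [0,0,-0.02,0,0,131,-1]
    - [0,0,-0.02,0,0,131,-1]
    - [0,0,-0.02,0,0,131,-1]
    - [0,0,-0.02,0,0,131,-1]
    - [0,0,-0.02,0,0,131,-1]
    - [0,0,-0.02,0,0,131,-1]
    - [0,0,-0.02,0,0,131,-1]
    - [0,0,-0.02,0,0,131,-1]
    - [0,0,-0.02,0,0,131,-1]
  force: 45

```text
time: 2.9
ee_pos: [0.522, -0.052, 0.1666]
eef_rot: [1.0, 0.01, 0.0, -0.0]
ft_force: [2.7, -0.0, -0.5]
width: 0.0283
grip_force: 0.0
```

```bash
cat >> h.py <<'E'
def st():
    s=r.read_state();f=s['ft_force'];e=s['ee_pos']
    y=e[1]+.010;z=e[2]+.019-.15
    th=np.arctan2(-y,z) # from up toward -y (clockwise as seen by robot)
    t=np.array([-np.cos(th),-np.sin(th)]);rad=np.array([-np.sin(th),np.cos(th)])
    print(round(s['time'],2),e.round(4),'th',np.degrees(th).round(1),'r',np.hypot(y,z).round(4),'F',f.round(1),'push',(-f[1:]@t).round(2),'rad',(f[1:]@rad).round(2),'w',s['width'].round(4),round(s['grip_force'],1))
def arc(t0,t1,n,hold=0,r=55):
    a=np.radians(np.linspace(t0,t1,n+1));y=-np.sin(a)*r;z=np.cos(a)*r
    Y=np.round(-(y-y[0]),1)[1:];Z=np.round(-(z-z[0]),1)[1:]
    L=[[0,0,0,0,float(i),float(j),-1] for i,j in zip(Y,Z)];print(L+[L[-1]]*hold)
E
python3 -c "
from h import *
st()
arc(50,80,12)"
```

```text
Traceback (most recent call last):
  File "h.py", line 20, in st
    print(round(s['time'],2),e.round(4),'th',np.degrees(th).round(1),'r',np.hypot(y,z).round(4),'F',f.round(1),'push',(-f[1:]@t).round(2),'rad',(f[1:]@rad).round(2),'w',s['width'].round(4),round(s['grip_force'],1))
                                                                                                                                                                         ^^^^^^^^^^^^^^^^
AttributeError: 'float' object has no attribute 'round'
```

>>> apply_moves:
  steps:
    - [0,0,0,0,0,0,-1]
    - [0,0,0,0,0,0,-1]
    - [0,0,0,0,0,0,-1]
    - [0,0,0,0,0,0,-1]
    - [0,0,0,0,0,0,-1]
    - [0,0,0,0,0,0,-1]

```text
time: 3.4
ee_pos: [0.5219, -0.0525, 0.1665]
eef_rot: [1.0, 0.01, -0.0, 0.0]
ft_force: [0.7, -5.3, -0.5]
width: 0.0218
grip_force: 45.0
```

```bash
sed -i "s/s\['width'\].round(4)/round(float(s['width']),4)/" h.py
python3 -c "
from h import *
st()
for k in range(50,410,30): print(k);arc(k,k+30,15)"
```

```text
3.4 [ 0.5219 -0.0525  0.1665] th 50.1 r 0.0554 F [ 0.7 -5.3 -0.5] push -3.79 rad 3.75 w 0.0218 45.0
50
[[0, 0, 0, 0, 1.2, 1.5, -1], [0, 0, 0, 0, 2.4, 3.0, -1], [0, 0, 0, 0, 3.5, 4.6, -1], [0, 0, 0, 0, 4.5, 6.2, -1], [0, 0, 0, 0, 5.5, 7.9, -1], [0, 0, 0, 0, 6.4, 9.5, -1], [0, 0, 0, 0, 7.3, 11.2, -1], [0, 0, 0, 0, 8.1, 13.0, -1], [0, 0, 0, 0, 8.9, 14.7, -1], [0, 0, 0, 0, 9.6, 16.5, -1], [0, 0, 0, 0, 10.2, 18.4, -1], [0, 0, 0, 0, 10.7, 20.2, -1], [0, 0, 0, 0, 11.2, 22.0, -1], [0, 0, 0, 0, 11.7, 23.9, -1], [0, 0, 0, 0, 12.0, 25.8, -1]]
80
[[0, 0, 0, 0, 0.3, 1.9, -1], [0, 0, 0, 0, 0.5, 3.8, -1], [0, 0, 0, 0, 0.7, 5.7, -1], [0, 0, 0, 0, 0.8, 7.6, -1], [0, 0, 0, 0, 0.8, 9.6, -1], [0, 0, 0, 0, 0.8, 11.5, -1], [0, 0, 0, 0, 0.7, 13.4, -1], [0, 0, 0, 0, 0.5, 15.3, -1], [0, 0, 0, 0, 0.3, 17.2, -1], [0, 0, 0, 0, -0.0, 19.1, -1], [0, 0, 0, 0, -0.4, 21.0, -1], [0, 0, 0, 0, -0.8, 22.9, -1], [0, 0, 0, 0, -1.3, 24.7, -1], [0, 0, 0, 0, -1.9, 26.5, -1], [0, 0, 0, 0, -2.5, 28.4, -1]]
110
[[0, 0, 0, 0, -0.7, 1.8, -1], [0, 0, 0, 0, -1.4, 3.6, -1], [0, 0, 0, 0, -2.2, 5.3, -1], [0, 0, 0, 0, -3.1, 7.0, -1], [
[... 3735 characters left out ...]
0, 0, 0, 13.4, -0.7, -1], [0, 0, 0, 0, 15.3, -0.5, -1], [0, 0, 0, 0, 17.2, -0.3, -1], [0, 0, 0, 0, 19.1, -0.0, -1], [0, 0, 0, 0, 21.0, 0.4, -1], [0, 0, 0, 0, 22.9, 0.8, -1], [0, 0, 0, 0, 24.7, 1.3, -1], [0, 0, 0, 0, 26.5, 1.9, -1], [0, 0, 0, 0, 28.4, 2.5, -1]]
380
[[0, 0, 0, 0, 1.8, 0.7, -1], [0, 0, 0, 0, 3.6, 1.4, -1], [0, 0, 0, 0, 5.3, 2.2, -1], [0, 0, 0, 0, 7.0, 3.1, -1], [0, 0, 0, 0, 8.7, 4.1, -1], [0, 0, 0, 0, 10.3, 5.0, -1], [0, 0, 0, 0, 11.9, 6.1, -1], [0, 0, 0, 0, 13.5, 7.2, -1], [0, 0, 0, 0, 15.1, 8.3, -1], [0, 0, 0, 0, 16.5, 9.6, -1], [0, 0, 0, 0, 18.0, 10.8, -1], [0, 0, 0, 0, 19.4, 12.1, -1], [0, 0, 0, 0, 20.8, 13.5, -1], [0, 0, 0, 0, 22.1, 14.9, -1], [0, 0, 0, 0, 23.3, 16.3, -1]]
```

>>> apply_moves:
  steps:
    - [0,0,0,0,1.2,1.5,-1]
    - [0,0,0,0,2.4,3.0,-1]
    - [0,0,0,0,3.5,4.6,-1]
    - [0,0,0,0,4.5,6.2,-1]
    - [0,0,0,0,5.5,7.9,-1]
    - [0,0,0,0,6.4,9.5,-1]
    - [0,0,0,0,7.3,11.2,-1]
    - [0,0,0,0,8.1,13.0,-1]
    - [0,0,0,0,8.9,14.7,-1]
    - [0,0,0,0,9.6,16.5,-1]
    - [0,0,0,0,10.2,18.4,-1]
    - [0,0,0,0,10.7,20.2,-1]
    - [0,0,0,0,11.2,22.0,-1]
    - [0,0,0,0,11.7,23.9,-1]
    - [0,0,0,0,12.0,25.8,-1]

```text
time: 4.65
ee_pos: [0.5223, -0.0639, 0.1422]
eef_rot: [1.0, 0.01, 0.0, -0.0]
ft_force: [-7.0, -3.5, 15.3]
width: 0.0216
grip_force: 45.0
```

```bash
python3 -c "
from h import *
st()"
```

```text
4.65 [ 0.5223 -0.0639  0.1422] th 78.2 r 0.0551 F [-7.  -3.5 15.3] push 14.22 rad 6.58 w 0.0216 45.0
```

>>> apply_moves:
  steps:
    - [0,0,0,0,0.3,1.9,-1]
    - [0,0,0,0,0.5,3.8,-1]
    - [0,0,0,0,0.7,5.7,-1]
    - [0,0,0,0,0.8,7.6,-1]
    - [0,0,0,0,0.8,9.6,-1]
    - [0,0,0,0,0.8,11.5,-1]
    - [0,0,0,0,0.7,13.4,-1]
    - [0,0,0,0,0.5,15.3,-1]
    - [0,0,0,0,0.3,17.2,-1]
    - [0,0,0,0,0,19.1,-1]
    - [0,0,0,0,-0.4,21.0,-1]
    - [0,0,0,0,-0.8,22.9,-1]
    - [0,0,0,0,-1.3,24.7,-1]
    - [0,0,0,0,-1.9,26.5,-1]
    - [0,0,0,0,-2.5,28.4,-1]

```text
time: 5.9
ee_pos: [0.5225, -0.0623, 0.1134]
eef_rot: [1.0, 0.01, 0.001, 0.0]
ft_force: [-3.4, -5.1, 11.4]
width: 0.022
grip_force: 45.0
```

```bash
python3 -c "
from h import *
st()"
```

```text
5.9 [ 0.5225 -0.0623  0.1134] th 108.6 r 0.0552 F [-3.4 -5.1 11.4] push 12.41 rad 1.23 w 0.022 45.0
```

>>> apply_moves:
  steps:
    - [0,0,0,0,-0.7,1.8,-1]
    - [0,0,0,0,-1.4,3.6,-1]
    - [0,0,0,0,-2.2,5.3,-1]
    - [0,0,0,0,-3.1,7.0,-1]
    - [0,0,0,0,-4.1,8.7,-1]
    - [0,0,0,0,-5.0,10.3,-1]
    - [0,0,0,0,-6.1,11.9,-1]
    - [0,0,0,0,-7.2,13.5,-1]
    - [0,0,0,0,-8.3,15.1,-1]
    - [0,0,0,0,-9.6,16.5,-1]
    - [0,0,0,0,-10.8,18.0,-1]
    - [0,0,0,0,-12.1,19.4,-1]
    - [0,0,0,0,-13.5,20.8,-1]
    - [0,0,0,0,-14.9,22.1,-1]
    - [0,0,0,0,-16.3,23.3,-1]

```text
time: 7.15
ee_pos: [0.5223, -0.0461, 0.0897]
eef_rot: [1.0, 0.01, 0.001, 0.0]
ft_force: [0.0, -6.2, 5.2]
width: 0.0214
grip_force: 45.0
```

>>> apply_moves:
  steps:
    - [0,0,0,0,-1.5,1.2,-1]
    - [0,0,0,0,-3.0,2.4,-1]
    - [0,0,0,0,-4.6,3.5,-1]
    - [0,0,0,0,-6.2,4.5,-1]
    - [0,0,0,0,-7.9,5.5,-1]
    - [0,0,0,0,-9.5,6.4,-1]
    - [0,0,0,0,-11.2,7.3,-1]
    - [0,0,0,0,-13.0,8.1,-1]
    - [0,0,0,0,-14.7,8.9,-1]
    - [0,0,0,0,-16.5,9.6,-1]
    - [0,0,0,0,-18.4,10.2,-1]
    - [0,0,0,0,-20.2,10.7,-1]
    - [0,0,0,0,-22.0,11.2,-1]
    - [0,0,0,0,-23.9,11.7,-1]
    - [0,0,0,0,-25.8,12.0,-1]

```text
time: 8.4
ee_pos: [0.5219, -0.0199, 0.0774]
eef_rot: [1.0, 0.01, 0.001, 0.0]
ft_force: [1.7, -5.4, 2.5]
width: 0.0222
grip_force: 45.0
```

```bash
python3 -c "
from h import *
st()"
```

```text
8.4 [ 0.5219 -0.0199  0.0774] th 169.5 r 0.0545 F [ 1.7 -5.4  2.5] push 5.79 rad -1.51 w 0.0222 45.0
```

>>> apply_moves:
  steps:
    - [0,0,0,0,-1.9,0.3,-1]
    - [0,0,0,0,-3.8,0.5,-1]
    - [0,0,0,0,-5.7,0.7,-1]
    - [0,0,0,0,-7.6,0.8,-1]
    - [0,0,0,0,-9.6,0.8,-1]
    - [0,0,0,0,-11.5,0.8,-1]
    - [0,0,0,0,-13.4,0.7,-1]
    - [0,0,0,0,-15.3,0.5,-1]
    - [0,0,0,0,-17.2,0.3,-1]
    - [0,0,0,0,-19.1,0,-1]
    - [0,0,0,0,-21.0,-0.4,-1]
    - [0,0,0,0,-22.9,-0.8,-1]
    - [0,0,0,0,-24.7,-1.3,-1]
    - [0,0,0,0,-26.5,-1.9,-1]
    - [0,0,0,0,-28.4,-2.5,-1]

```text
time: 9.65
ee_pos: [0.5214, 0.0088, 0.0799]
eef_rot: [1.0, 0.01, 0.001, 0.0]
ft_force: [3.4, -5.0, 0.5]
width: 0.0216
grip_force: 45.0
```

>>> apply_moves:
  steps:
    - [0,0,0,0,-1.8,-0.7,-1]
    - [0,0,0,0,-3.6,-1.4,-1]
    - [0,0,0,0,-5.3,-2.2,-1]
    - [0,0,0,0,-7.0,-3.1,-1]
    - [0,0,0,0,-8.7,-4.1,-1]
    - [0,0,0,0,-10.3,-5.0,-1]
    - [0,0,0,0,-11.9,-6.1,-1]
    - [0,0,0,0,-13.5,-7.2,-1]
    - [0,0,0,0,-15.1,-8.3,-1]
    - [0,0,0,0,-16.5,-9.6,-1]
    - [0,0,0,0,-18.0,-10.8,-1]
    - [0,0,0,0,-19.4,-12.1,-1]
    - [0,0,0,0,-20.8,-13.5,-1]
    - [0,0,0,0,-22.1,-14.9,-1]
    - [0,0,0,0,-23.3,-16.3,-1]

```text
time: 10.9
ee_pos: [0.5209, 0.032, 0.0961]
eef_rot: [1.0, 0.01, 0.001, 0.0]
ft_force: [5.7, -5.3, -1.3]
width: 0.022
grip_force: 45.0
```

>>> apply_moves:
  steps:
    - [0,0,0,0,-1.2,-1.5,-1]
    - [0,0,0,0,-2.4,-3.0,-1]
    - [0,0,0,0,-3.5,-4.6,-1]
    - [0,0,0,0,-4.5,-6.2,-1]
    - [0,0,0,0,-5.5,-7.9,-1]
    - [0,0,0,0,-6.4,-9.5,-1]
    - [0,0,0,0,-7.3,-11.2,-1]
    - [0,0,0,0,-8.1,-13.0,-1]
    - [0,0,0,0,-8.9,-14.7,-1]
    - [0,0,0,0,-9.6,-16.5,-1]
    - [0,0,0,0,-10.2,-18.4,-1]
    - [0,0,0,0,-10.7,-20.2,-1]
    - [0,0,0,0,-11.2,-22.0,-1]
    - [0,0,0,0,-11.7,-23.9,-1]
    - [0,0,0,0,-12.0,-25.8,-1]

```text
time: 12.15
ee_pos: [0.5206, 0.044, 0.1216]
eef_rot: [1.0, 0.01, 0.001, 0.0]
ft_force: [5.9, -3.6, -3.6]
width: 0.022
grip_force: 45.0
```

```bash
python3 -c "
from h import *
st()"
```

```text
12.15 [0.5206 0.044  0.1216] th -99.9 r 0.0548 F [ 5.9 -3.6 -3.6] push 4.17 rad -2.94 w 0.022 45.0
```

>>> apply_moves:
  steps:
    - [0,0,0,0,-0.3,-1.9,-1]
    - [0,0,0,0,-0.5,-3.8,-1]
    - [0,0,0,0,-0.7,-5.7,-1]
    - [0,0,0,0,-0.8,-7.6,-1]
    - [0,0,0,0,-0.8,-9.6,-1]
    - [0,0,0,0,-0.8,-11.5,-1]
    - [0,0,0,0,-0.7,-13.4,-1]
    - [0,0,0,0,-0.5,-15.3,-1]
    - [0,0,0,0,-0.3,-17.2,-1]
    - [0,0,0,0,0,-19.1,-1]
    - [0,0,0,0,0.4,-21.0,-1]
    - [0,0,0,0,0.8,-22.9,-1]
    - [0,0,0,0,1.3,-24.7,-1]
    - [0,0,0,0,1.9,-26.5,-1]
    - [0,0,0,0,2.5,-28.4,-1]

```text
time: 13.4
ee_pos: [0.5206, 0.0421, 0.1495]
eef_rot: [1.0, 0.011, 0.0, -0.0]
ft_force: [9.0, -2.3, -9.2]
width: 0.0222
grip_force: 45.0
```

>>> apply_moves:
  steps:
    - [0,0,0,0,0.7,-1.8,-1]
    - [0,0,0,0,1.4,-3.6,-1]
    - [0,0,0,0,2.2,-5.3,-1]
    - [0,0,0,0,3.1,-7.0,-1]
    - [0,0,0,0,4.1,-8.7,-1]
    - [0,0,0,0,5.0,-10.3,-1]
    - [0,0,0,0,6.1,-11.9,-1]
    - [0,0,0,0,7.2,-13.5,-1]
    - [0,0,0,0,8.3,-15.1,-1]
    - [0,0,0,0,9.6,-16.5,-1]
    - [0,0,0,0,10.8,-18.0,-1]
    - [0,0,0,0,12.1,-19.4,-1]
    - [0,0,0,0,13.5,-20.8,-1]
    - [0,0,0,0,14.9,-22.1,-1]
    - [0,0,0,0,16.3,-23.3,-1]

```text
time: 14.65
ee_pos: [0.5207, 0.0276, 0.1724]
eef_rot: [1.0, 0.012, 0.0, -0.001]
ft_force: [8.7, 4.7, -11.2]
width: 0.0216
grip_force: 45.0
```

>>> apply_moves:
  steps:
    - [0,0,0,0,1.5,-1.2,-1]
    - [0,0,0,0,3.0,-2.4,-1]
    - [0,0,0,0,4.6,-3.5,-1]
    - [0,0,0,0,6.2,-4.5,-1]
    - [0,0,0,0,7.9,-5.5,-1]
    - [0,0,0,0,9.5,-6.4,-1]
    - [0,0,0,0,11.2,-7.3,-1]
    - [0,0,0,0,13.0,-8.1,-1]
    - [0,0,0,0,14.7,-8.9,-1]
    - [0,0,0,0,16.5,-9.6,-1]
    - [0,0,0,0,18.4,-10.2,-1]
    - [0,0,0,0,20.2,-10.7,-1]
    - [0,0,0,0,22.0,-11.2,-1]
    - [0,0,0,0,23.9,-11.7,-1]
    - [0,0,0,0,25.8,-12.0,-1]

```text
time: 15.9
ee_pos: [0.521, 0.0046, 0.1848]
eef_rot: [1.0, 0.013, 0.0, -0.003]
ft_force: [3.5, 13.5, -4.5]
width: 0.022
grip_force: 45.0
```

>>> apply_moves:
  steps:
    - [0,0,0,0,1.9,-0.3,-1]
    - [0,0,0,0,3.8,-0.5,-1]
    - [0,0,0,0,5.7,-0.7,-1]
    - [0,0,0,0,7.6,-0.8,-1]
    - [0,0,0,0,9.6,-0.8,-1]
    - [0,0,0,0,11.5,-0.8,-1]
    - [0,0,0,0,13.4,-0.7,-1]
    - [0,0,0,0,15.3,-0.5,-1]
    - [0,0,0,0,17.2,-0.3,-1]
    - [0,0,0,0,19.1,0,-1]
    - [0,0,0,0,21.0,0.4,-1]
    - [0,0,0,0,22.9,0.8,-1]
    - [0,0,0,0,24.7,1.3,-1]
    - [0,0,0,0,26.5,1.9,-1]
    - [0,0,0,0,28.4,2.5,-1]

```text
time: 17.15
ee_pos: [0.5214, -0.0234, 0.184]
eef_rot: [1.0, 0.013, 0.0, -0.003]
ft_force: [-6.9, 12.0, 12.4]
width: 0.0219
grip_force: 45.1
```

>>> apply_moves:
  steps:
    - [0,0,0,0,1.8,0.7,-1]
    - [0,0,0,0,3.6,1.4,-1]
    - [0,0,0,0,5.3,2.2,-1]
    - [0,0,0,0,7.0,3.1,-1]
    - [0,0,0,0,8.7,4.1,-1]
    - [0,0,0,0,10.3,5.0,-1]
    - [0,0,0,0,11.9,6.1,-1]
    - [0,0,0,0,13.5,7.2,-1]
    - [0,0,0,0,15.1,8.3,-1]
    - [0,0,0,0,16.5,9.6,-1]
    - [0,0,0,0,18.0,10.8,-1]
    - [0,0,0,0,19.4,12.1,-1]
    - [0,0,0,0,20.8,13.5,-1]
    - [0,0,0,0,22.1,14.9,-1]
    - [0,0,0,0,23.3,16.3,-1]

```text
time: 18.4
ee_pos: [0.5219, -0.0499, 0.1684]
eef_rot: [1.0, 0.011, 0.0, -0.001]
ft_force: [-8.7, 4.3, 18.4]
width: 0.0218
grip_force: 45.0
```

```bash
cat > fit.py <<'E'
from h import *
from scipy.optimize import least_squares
D=np.array([[-.0639,.1422,-3.5,15.3],[-.0623,.1134,-5.1,11.4],[-.0461,.0897,-6.2,5.2],[-.0199,.0774,-5.4,2.5],[.0088,.0799,-5,.5],[.032,.0961,-5.3,-1.3],[.044,.1216,-3.6,-3.6],[.0421,.1495,-2.3,-9.2],[.0276,.1724,4.7,-11.2],[.0046,.1848,13.5,-4.5],[-.0234,.184,12,12.4],[-.0499,.1684,4.3,18.4]])
c=least_squares(lambda q:np.hypot(D[:,0]-q[0],D[:,1]+.019-q[1])-q[2],[-.01,.15,.055]).x;print(c)
th=np.arctan2(-(D[:,0]-c[0]),D[:,1]+.019-c[1])
p=D[:,2]*np.cos(th)+D[:,3]*np.sin(th)
M=np.c_[np.ones(12),np.cos(th),np.sin(th)]
for MM in (M,M[:,:],):
    x=np.linalg.lstsq(MM,p,rcond=None)[0];print(x,np.hypot(*x[1:]),'thmax',np.degrees(np.arctan2(x[2],x[1])))
print(np.c_[np.degrees(th)%360,p,M@x].round(1))
E
python3 fit.py
```

```text
[-0.00989149  0.15038422  0.054977  ]
[9.88665224 4.83322649 3.82809464] 6.1655808219915285 thmax 38.38052977814068
[9.88665224 4.83322649 3.82809464] 6.1655808219915285 thmax 38.38052977814068
[[ 78.7  14.3  14.6]
 [108.9  12.4  11.9]
 [139.    8.1   8.7]
 [169.5   5.8   5.8]
 [200.    4.5   4. ]
 [229.9   4.4   3.8]
 [259.7   4.2   5.3]
 [289.2   7.9   7.9]
 [317.6  11.   10.9]
 [344.8  14.2  13.5]
 [ 14.4  14.7  15.5]
 [ 47.2  16.4  16. ]]
```

```bash
python3 -c "
from h import *
arc(50,16,17);arc(16,-18,17);arc(-18,-52,17,3)"
```

```text
[[0, 0, 0, 0, -1.3, -1.4, -1], [0, 0, 0, 0, -2.6, -2.9, -1], [0, 0, 0, 0, -3.9, -4.2, -1], [0, 0, 0, 0, -5.3, -5.5, -1], [0, 0, 0, 0, -6.8, -6.8, -1], [0, 0, 0, 0, -8.3, -8.0, -1], [0, 0, 0, 0, -9.8, -9.1, -1], [0, 0, 0, 0, -11.4, -10.2, -1], [0, 0, 0, 0, -13.0, -11.3, -1], [0, 0, 0, 0, -14.6, -12.3, -1], [0, 0, 0, 0, -16.3, -13.2, -1], [0, 0, 0, 0, -18.0, -14.1, -1], [0, 0, 0, 0, -19.8, -14.9, -1], [0, 0, 0, 0, -21.5, -15.6, -1], [0, 0, 0, 0, -23.3, -16.3, -1], [0, 0, 0, 0, -25.1, -17.0, -1], [0, 0, 0, 0, -27.0, -17.5, -1]]
[[0, 0, 0, 0, -1.9, -0.5, -1], [0, 0, 0, 0, -3.7, -0.9, -1], [0, 0, 0, 0, -5.6, -1.3, -1], [0, 0, 0, 0, -7.5, -1.6, -1], [0, 0, 0, 0, -9.4, -1.8, -1], [0, 0, 0, 0, -11.3, -2.0, -1], [0, 0, 0, 0, -13.2, -2.1, -1], [0, 0, 0, 0, -15.2, -2.1, -1], [0, 0, 0, 0, -17.1, -2.1, -1], [0, 0, 0, 0, -19.0, -2.0, -1], [0, 0, 0, 0, -20.9, -1.8, -1], [0, 0, 0, 0, -22.8, -1.6, -1], [0, 0, 0, 0, -24.7, -1.3, -1], [0, 0, 0, 0, -26.6, -0.9, -1], [0, 0, 0, 0, -28.5, -0.5, -1], [0, 0, 0, 0, -30.3, -0.0, -1], [0, 0, 0, 0, -32.2, 0.6, -1]]
[[0, 0, 0, 0, -1.8, 0.6, -1], [0, 0, 0, 0, -3.6, 1.3, -1], [0, 0, 0, 0, -5.4, 2.1, -1], [0, 0, 0, 0, -7.1, 2.9, -1], [0, 0, 0, 0, -8.8, 3.7, -1], [0, 0, 0, 0, -10.5, 4.7, -1], [0, 0, 0, 0, -12.1, 5.7, -1], [0, 0, 0, 0, -13.8, 6.7, -1], [0, 0, 0, 0, -15.3, 7.8, -1], [0, 0, 0, 0, -16.9, 9.0, -1], [0, 0, 0, 0, -18.4, 10.2, -1], [0, 0, 0, 0, -19.8, 11.4, -1], [0, 0, 0, 0, -21.2, 12.7, -1], [0, 0, 0, 0, -22.6, 14.1, -1], [0, 0, 0, 0, -23.9, 15.5, -1], [0, 0, 0, 0, -25.1, 17.0, -1], [0, 0, 0, 0, -26.3, 18.4, -1], [0, 0, 0, 0, -26.3, 18.4, -1], [0, 0, 0, 0, -26.3, 18.4, -1], [0, 0, 0, 0, -26.3, 18.4, -1]]
```

>>> apply_moves:
  steps:
    - [0,0,0,0,-1.3,-1.4,-1]
    - [0,0,0,0,-2.6,-2.9,-1]
    - [0,0,0,0,-3.9,-4.2,-1]
    - [0,0,0,0,-5.3,-5.5,-1]
    - [0,0,0,0,-6.8,-6.8,-1]
    - [0,0,0,0,-8.3,-8.0,-1]
    - [0,0,0,0,-9.8,-9.1,-1]
    - [0,0,0,0,-11.4,-10.2,-1]
    - [0,0,0,0,-13.0,-11.3,-1]
    - [0,0,0,0,-14.6,-12.3,-1]
    - [0,0,0,0,-16.3,-13.2,-1]
    - [0,0,0,0,-18.0,-14.1,-1]
    - [0,0,0,0,-19.8,-14.9,-1]
    - [0,0,0,0,-21.5,-15.6,-1]
    - [0,0,0,0,-23.3,-16.3,-1]
    - [0,0,0,0,-25.1,-17.0,-1]
    - [0,0,0,0,-27.0,-17.5,-1]

```text
time: 19.82
ee_pos: [0.5214, -0.0254, 0.1841]
eef_rot: [1.0, 0.01, -0.0, 0.0]
ft_force: [-0.6, -5.1, 2.3]
width: 0.0227
grip_force: 45.0
```

>>> apply_moves:
  steps:
    - [0,0,0,0,-1.9,-0.5,-1]
    - [0,0,0,0,-3.7,-0.9,-1]
    - [0,0,0,0,-5.6,-1.3,-1]
    - [0,0,0,0,-7.5,-1.6,-1]
    - [0,0,0,0,-9.4,-1.8,-1]
    - [0,0,0,0,-11.3,-2.0,-1]
    - [0,0,0,0,-13.2,-2.1,-1]
    - [0,0,0,0,-15.2,-2.1,-1]
    - [0,0,0,0,-17.1,-2.1,-1]
    - [0,0,0,0,-19.0,-2.0,-1]
    - [0,0,0,0,-20.9,-1.8,-1]
    - [0,0,0,0,-22.8,-1.6,-1]
    - [0,0,0,0,-24.7,-1.3,-1]
    - [0,0,0,0,-26.6,-0.9,-1]
    - [0,0,0,0,-28.5,-0.5,-1]
    - [0,0,0,0,-30.3,0,-1]
    - [0,0,0,0,-32.2,0.6,-1]

```text
time: 21.23
ee_pos: [0.5209, 0.0073, 0.1835]
eef_rot: [1.0, 0.01, 0.0, 0.0]
ft_force: [0.1, -5.9, 3.2]
width: 0.0217
grip_force: 45.0
```

>>> apply_moves:
  steps:
    - [0,0,0,0,-1.8,0.6,-1]
    - [0,0,0,0,-3.6,1.3,-1]
    - [0,0,0,0,-5.4,2.1,-1]
    - [0,0,0,0,-7.1,2.9,-1]
    - [0,0,0,0,-8.8,3.7,-1]
    - [0,0,0,0,-10.5,4.7,-1]
    - [0,0,0,0,-12.1,5.7,-1]
    - [0,0,0,0,-13.8,6.7,-1]
    - [0,0,0,0,-15.3,7.8,-1]
    - [0,0,0,0,-16.9,9.0,-1]
    - [0,0,0,0,-18.4,10.2,-1]
    - [0,0,0,0,-19.8,11.4,-1]
    - [0,0,0,0,-21.2,12.7,-1]
    - [0,0,0,0,-22.6,14.1,-1]
    - [0,0,0,0,-23.9,15.5,-1]
    - [0,0,0,0,-25.1,17.0,-1]
    - [0,0,0,0,-26.3,18.4,-1]

```text
time: 22.65
ee_pos: [0.5207, 0.0333, 0.1654]
eef_rot: [1.0, 0.01, 0.001, 0.0]
ft_force: [0.7, -6.4, 7.1]
width: 0.0219
grip_force: 45.1
```

>>> apply_moves:
  steps:
    - [0,0,0,0,0,0,-1]
    - [0,0,0,0,0,0,-1]
    - [0,0,0,0,0,0,-1]
    - [0,0,0,0,0,0,-1]
    - [0,0,0,0,0,0,-1]
    - [0,0,0,0,0,0,-1]

```text
time: 23.15
ee_pos: [0.5207, 0.0335, 0.1653]
eef_rot: [1.0, 0.01, 0.001, -0.0]
ft_force: [1.4, -5.4, 4.0]
width: 0.0218
grip_force: 45.0
```

```bash
python3 -c "
from h import *
st()"
```

```text
23.15 [0.5207 0.0335 0.1653] th -51.8 r 0.0554 F [ 1.4 -5.4  4. ] push -6.51 rad -1.79 w 0.0218 45.0
```

```bash
python3 -c "
from h import *
s=r.read_state();print(s['joint_vel'].round(3));print(r.close_job())"
```

```text
[ 0.002  0.001  0.001 -0.    -0.003  0.    -0.001]
the job is handed in; nothing more can be done
None
```

I turned the wheel a full turn by its crank handle, felt for the lump, and handed the job in holding the handle with the wheel still. By the force readings the heavy side is at the bottom to within about 10°; no verdict came back.

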